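# Set a mounting rail parallel to the duct studs with a level as straightedge

## Robot

A 6-joint arm with a two-finger parallel gripper is mounted at the origin on a cart in front of the work surface, level with it; the furniture and walls round the work are solid. World frame = base frame: x ahead of the robot, y to its left, z up, the work surface at z = 0. Lengths are in m, angles in rad, forces in N, time in s.
With the tool pointing down it reaches from about 0.25 to 0.775 m from the base axis. Payload 4 kg.
Tool frame: the origin (TCP) lies at the very end of the fingers, on their centre line; the grasp point (between the pads) lies 19 mm behind it; z points along the fingers, y is the line along which they close (so a half turn about z gives the same grasp; the last joint's range is limited). The gripper opens to 94 mm and grips with 3 to 60 N. Pads are 16 mm wide; open, the fingers measure 119 mm over their backs; the gripper's body (75 mm by 177 mm) begins 78 mm behind the grasp point.
Start: joints at [-1.31, 0.087, 1.371, -0, 1.684, -0.103], TCP at [0.196, -0.514, 0.206] pointing down, gripper open.
Joint ranges: [-3.1, 3.1], [-0.76, 2.03], [0.27, 2.55], [-1.08, 4.22], [0.17, 2.65], [-2.57, 2.57]. Speed limits (rad/s): [2.79, 2.79, 3.14, 3.14, 3.14, 3.14].

## Interface

Orientations are given as [roll, pitch, yaw] about the fixed x, y, z axes, in that order (R = Rz(yaw) Ry(pitch) Rx(roll)).
In Python, from bench import robot gives the robot as it stands. The module is installed in compiled form; this text tells all that it offers.
- The arm moves only by the tool move_arm, never from a script. Its argument "deltas" is one flat list of numbers, 7 for each row, row after row: the turn, a rotation vector about the tool's x, y, z in rad, then the shift along the tool's x, y, z in cm, then the closure, from -1 (fully open) to 1 (shut). A call has 1 to 8 rows; each row is the pose to reach, as a shift and turn from the pose commanded when the call began, along the tool's axes at that moment; what a row does not reach only later rows make up. A row lasts 1/10 s, in which the tool goes at most 50 mm and 8.59 degrees, less where a joint would pass 70% of its speed; a pose out of reach is approached as far as the arm can. A call with a gripper value outside its range is refused whole. The fingers move at their own pace and stop on an object; the grip force is fixed at half the most. Time passes only in rows, so rows that repeat a pose let the fingers close. It gives the time, the measured TCP pose, the force, the opening and the grip force at its end, in the units of the state.
- robot.get_obs(): the state, without advancing time (a new reading comes with each control period).
- robot.snapshot(name): name is "scene" or "top" or "wrist"; returns a dict with "image" (400x640x3 uint8, red, green, blue), "depth" (400x640 float32, m along the optical axis (not along the pixel's ray), 0 where there is no reading), "fov_y" (degrees; the focal length in pixels is half the picture's height over the tangent of half this angle, whatever the lens; pixels are square), "cx", "cy" (the principal point, pixels), "D" ([k1, k2, p1, p2, k3] as OpenCV has them; the pictures are not rectified), "origin" and "orientation" of the camera in the world; the wrist camera has in their place "T_tool_cam" (4x4, takes a point from camera to tool coordinates, whose origin is the TCP and whose axes are the flange's). Camera axes: x right, y up, looking along -z (the intrinsics and any distortion apply to the point x, -y, -z); pixel columns grow to the right and rows downward; lengths in m; the calibration is good to about 2 mm. A picture is of the moment at which its call begins: read the wrist's pose just before it.
- robot.close_job(): hands the job in; it is judged then, once.
The state is a dict: "time": time; "joint_positions": joint angles; "qvel": joint speeds; "joint_torque": joint torques, N m; "tool_pos": TCP position; "ee_rot": TCP orientation; "wrist_force": force on the tool from outside, world axes, zero at the start; "wrist_torque": the same for the moment, N m; "width": finger opening in m; "finger_force": force on a finger pad.
Only numpy, scipy, OpenCV 4.12 (cv2) and the standard library are available. Lean on these libraries where they do the work, as an engineer would, in place of code of your own. Each camera call takes 0.05 s, during which the arm holds its last target. There are 200 camera calls.

## Task

In the control enclosure that lies on its back, set the loose slotted mounting rail parallel to the two threaded studs, ready for marking out. First stand the spirit level on its narrow edge on the mounting plate, on the far side of the studs, and slide it until its flank touches both studs at once; then bring the rail over from the far wall until it lies flat on the plate, parallel and tight against the level's other flank along its whole length. Leave level and rail so, and do not disturb the roll of tape, the bottle and the dish of screws on the bench.

Things in the scene. Friction and masses are not known exactly. Their poses are not given: they have to be found in the camera images.
- enclosure: fixed grey sheet-steel enclosure, door off, lying on its back, open side up: 300 mm along its x, 400 mm along its y, 110 mm high, walls 3 mm. A flange turned inward all round the rim reaches 28 mm in from the outside, 107 to 110 mm high (opening 244 x 344 mm). Origin: centre of its underside, on the bench; x points to the far long wall, away from the robot, y along the long walls, to the left
- plate (a point): centre of the top face of the flat aluminium mounting plate in the enclosure, 12 mm above the bench; axes as the enclosure's. The plate is bare but for the two studs, the loose rail and the terminals along the near wall
- terminals (a point): middle of the fitted rail along the near long wall, 110 mm from the plate's centre towards the robot, at plate height. It carries grey terminals (up to 53 mm above the bench, on its right half) and three white fuse carriers (up to 75 mm, left), which reach 30 mm to either side of it; fixed, not to be handled
- stud_left (a point): left one of two fixed upright threaded steel studs on the mounting plate, 8 mm in diameter, 30 mm high; the point lies on its axis, 15 mm above the plate. The studs stand 200 mm apart on a line parallel to the enclosure's y, 22 to 40 mm nearer to the robot than the plate's centre
- stud_right (a point): the same point of the right stud, 200 mm from the other
- level: loose aluminium box-section spirit level with black end caps and two small vials, used as straightedge: 30 mm thick (its x), 300 mm long (its y), 46 mm high (its z), 0.22 to 0.42 kg; both flanks flat and upright; pushed near its top it tips rather than slides. It starts on the bench left or right of the enclosure, standing on its narrow edge. Origin: centre of its underside
- rail: loose slotted steel top-hat rail, 35 mm wide over its two edges (its x), 240 mm long (its y), 7.5 mm high, channel side up, 0.11 kg. It starts flat on the mounting plate along the far long wall, up to 5 degrees askew, 30 to 36 mm clear of that wall at its middle; the far flange overhangs most of this gap: get behind it with a leaning tool, tips towards the wall. Origin: centre of its underside
- rail_left_end (a point): middle of the rail's left end face, 120 mm from its origin along its y, 4 mm above the underside
- rail_right_end (a point): middle of the rail's right end face, 120 mm from its origin, 4 mm above the underside
- duct_tape: roll of silver cloth tape lying flat on the bench, about 110 x 135 mm, 48 mm high, on the other side of the enclosure than the level; leave it alone. Origin: centre of its underside
- cleaner_bottle: squeeze bottle with needle cap, 41 mm in diameter, 128 mm high, upright at the back of the bench, left; leave it alone. Origin: centre of its underside
- screw_dish: round steel dish with screws, 74 mm in diameter, 16 mm high, at the back of the bench, right; leave it alone. Origin: centre of its underside

How it is judged:
By the outcome, as a careful person would: the job done as asked, in the order asked, and still so for the second after the job is handed in, with the robot touching nothing.
It also fails if it takes over 72 s, if anything falls off the work surface, if the arm or the gripper's body presses on something with over 40 N, if the wrist force passes 120 N, or if a joint passes its speed limit or range.

## Working session

There is one attempt and no reset: what is moved stays moved. The work goes in short steps, Python scripts to look and compute and a tool call to move; the robot and the scene stay as the last step left them, time stands still between calls to the robot, and variables do not carry over. Pictures are saved under pics/ and viewed, at most 12 in all, crops included, and the job is handed in when it is done.

Besides the shell and the picture viewer there is one more tool, called after "Call:" as a command line: name --argument value ..., lists and objects as JSON in quotes. move_arm: Moves the arm, as the interface text tells. Its arguments: {"type":"object","properties":{"deltas":{"type":"array","items":{"type":"number"}}},"required":["deltas"]}

```bash
mkdir -p pics; cat > h.py <<'E'
import numpy as np, cv2
from scipy.spatial.transform import Rotation as R
from bench import robot
def snap(name):
    o=robot.get_obs(); s=robot.snapshot(name)
    f=200/np.tan(np.radians(s["fov_y"])/2)
    s["K"]=np.array([[f,0,s["cx"]],[0,f,s["cy"]],[0,0,1.]])
    if name=="wrist":
        T=np.eye(4);T[:3,:3]=R.from_euler("xyz",o["ee_rot"]).as_matrix();T[:3,3]=o["tool_pos"]
        T=T@np.array(s["T_tool_cam"]); s["Rm"],s["o"]=T[:3,:3],T[:3,3]
    else:
        a=np.array(s["orientation"],float)
        s["Rm"]=a if a.shape==(3,3) else R.from_euler("xyz",a).as_matrix()
        s["o"]=np.array(s["origin"])
    return s
def rays(s,px):
    p=cv2.undistortPoints(np.array(px,float).reshape(-1,1,2),s["K"],np.array(s["D"],float)).reshape(-1,2)
    d=np.c_[p[:,0],-p[:,1],-np.ones(len(p))]
    return d@s["Rm"].T
def onplane(s,px,z):
    d=rays(s,px); return s["o"]+d*((z-s["o"][2])/d[:,2])[:,None]
def cloud(s):
    v,u=np.mgrid[0:400,0:640]; d=rays(s,np.c_[u.ravel(),v.ravel()])
    return (s["o"]+d*s["depth"].reshape(-1,1)).reshape(400,640,3)
def save(s,n): cv2.imwrite(f"pics/{n}.png",cv2.cvtColor(s["image"],cv2.COLOR_RGB2BGR))
E
python3 - <<'E'
from h import *
o=robot.get_obs(); print(o)
for n in("top","scene"):
    s=snap(n);save(s,n+"0");print(n,s["o"],s["orientation"],s["fov_y"],s["D"]); np.save(n+".npy",s,allow_pickle=True)
E
```

```text
{'time': 0.0, 'joint_positions': array([-1.31013966e+00,  8.79482983e-02,  1.37225423e+00, -5.02804220e-05,
        1.68359268e+00, -1.03097744e-01]), 'qvel': array([ 0.00048455, -0.00080048, -0.00154767, -0.00072537, -0.00011418,
       -0.0012245 ]), 'joint_torque': array([-6.25073335e-04, -3.40176666e+01, -3.02428901e+01,  7.18751061e-02,
        3.28796741e-02, -1.39007248e-04]), 'tool_pos': array([ 0.19551926, -0.51348301,  0.20430786]), 'ee_rot': array([-3.13939666e+00, -1.76967602e-04,  3.63748614e-01]), 'wrist_force': array([-0.38651356,  0.44450223, -0.56940029]), 'wrist_torque': array([ 0.00777929, -0.06999293,  0.03245324]), 'finger_force': 0.0, 'width': 0.0938299768164589}
top [ 0.38231378 -0.01374782  1.39979566] [ 0.13158768  0.0175343  -1.59112735] 45.322892321600065 [0.01390481 0.         0.         0.         0.        ]
scene [0.17254638 0.88245216 0.82708426] [ 0.91544776  0.00530465 -2.72115165] 56.46115461186252 [-0.04860851  0.          0.          0.          0.        ]
```

View pics/top0.png

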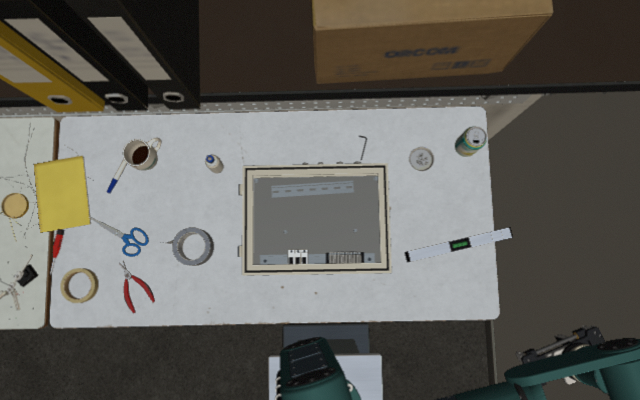

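View pics/scene0.png

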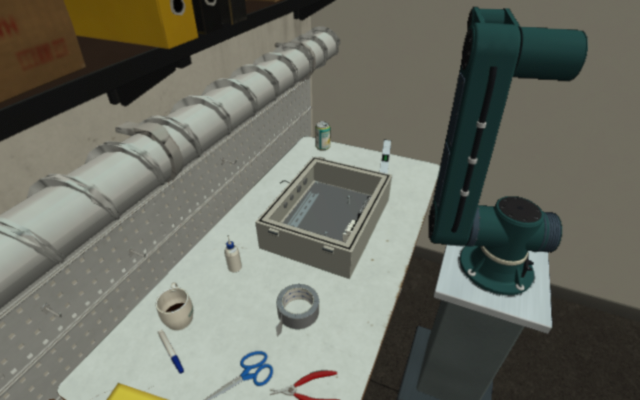

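The top view shows the enclosure at px (245-388, 165-272), the level at (405,258)-(512,233), the rail at (270-355, 180-197), the tape at (190,246), the bottle at (213,162) and the dish at (421,159). The scene view agrees, with the level standing at the right end of the bench.

```bash
python3 - <<'E'
from h import *
s=np.load("top.npy",allow_pickle=True).item(); C=cloud(s); np.set_printoptions(precision=4,suppress=True)
hh=C[...,2]; v,u=np.mgrid[0:400,0:640]
m=(u>400)&(u<515)&(v>222)&(v<268)&(hh>.03)&(hh<.07)
print("level n",m.sum(),np.median(hh[m])); 
p=np.c_[u[m],v[m]]; r=cv2.minAreaRect(C[m][:,:2].astype(np.float32)*1000); print(r, C[m].min(0),C[m].max(0))
m=(u>238)&(u<395)&(v>158)&(v<278)&(hh>.09)&(hh<.125)
print("rim",m.sum(),np.median(hh[m])); print(cv2.minAreaRect(C[m][:,:2].astype(np.float32)*1000))
for q in [(285,232),(356,231),(272,190),(353,186),(320,210),(190,246),(213,162),(421,159),(496,200),(272,60),(300,130)]: print(q,C[q[1],q[0]])
s["image"]
cv2.imwrite("pics/topc.png",cv2.resize(cv2.cvtColor(s["image"][155:280,235:400],cv2.COLOR_RGB2BGR),None,fx=4,fy=4,interpolation=cv2.INTER_CUBIC))
E
```

```text
level n 1150 0.04548869819270729
((452.0766906738281, -385.65533447265625), (30.33574867248535, 303.25372314453125), 11.977896690368652) [ 0.4079 -0.5352  0.0305] [ 0.4971 -0.2354  0.0559]
rim 4908 0.11007853351010188
((527.9119873046875, 20.610122680664062), (409.30096435546875, 300.5698547363281), 89.73016357421875)
(285, 232) [0.4974 0.1045 0.0387]
(356, 231) [ 0.4982 -0.0995  0.0104]
(272, 190) [0.6235 0.1432 0.0168]
(353, 186) [ 0.6302 -0.0945  0.0146]
(320, 210) [0.562  0.0038 0.0108]
(190, 246) [0.4654 0.3852 0.0053]
(213, 162) [0.6964 0.3022 0.0803]
(421, 159) [ 0.7086 -0.2989  0.004 ]
(496, 200) [ 0.6559 -0.6996 -0.5256]
(272, 60) [0.7279 0.0691 0.6549]
(300, 130) [ 0.8081  0.0592 -0.0009]
```

View pics/topc.png

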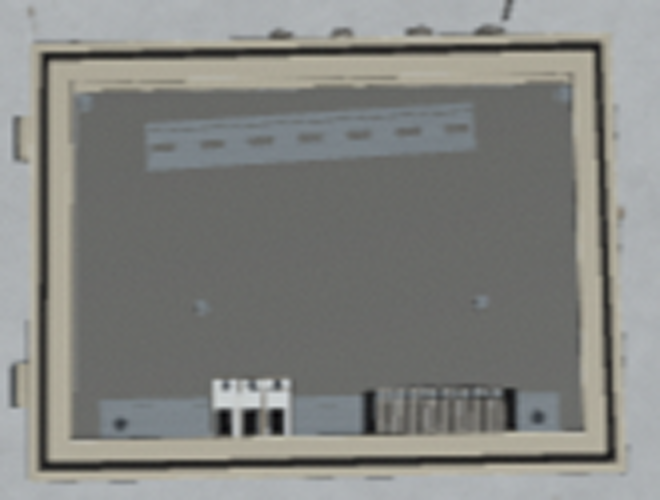

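```bash
cat >> h.py <<'E'
np.set_printoptions(precision=4,suppress=True)
def delta(pos,rpy,o=None):
    o=o or robot.get_obs(); A=R.from_euler("xyz",o["ee_rot"]); B=R.from_euler("xyz",rpy)
    print("turn",(A.inv()*B).as_rotvec().round(4),"shift cm",(A.inv().apply(np.array(pos)-o["tool_pos"])*100).round(2), "now",o["tool_pos"],o["ee_rot"],"F",o["wrist_force"],"w",o["width"],"t",o["time"])
E
python3 - <<'E'
from h import *
delta([.452,-.386,.20],[np.pi,0,np.pi/2+.209])
s=np.load("top.npy",allow_pickle=True).item()
print(onplane(s,[(285,231.75),(355.2,230.2)],.042))
print(onplane(s,[(272,186),(272,197.5),(353.5,181),(353.5,192)],.0195))
E
```

```text
turn [-0.0015 -0.0016 -1.416 ] shift cm [28.5  -2.79  0.45] now [ 0.1956 -0.5135  0.2044] [-3.1396 -0.0002  0.3638] F [-0.6298 -0.3231 -0.0556] w 0.09388592300166738 t 0.1
[[ 0.4978  0.1042  0.042 ]
 [ 0.4979 -0.0953  0.042 ]]
[[ 0.6349  0.1428  0.0195]
 [ 0.6008  0.1431  0.0195]
 [ 0.6441 -0.0961  0.0195]
 [ 0.6115 -0.0951  0.0195]]
```

Call:
move_arm --deltas '[0,0,-1.12,28.5,-2.8,0.4,-1,0,0,-1.12,28.5,-2.8,0.4,-1,0,0,-1.12,28.5,-2.8,0.4,-1,0,0,-1.12,28.5,-2.8,0.4,-1,0,0,-1.12,28.5,-2.8,0.4,-1,0,0,-1.12,28.5,-2.8,0.4,-1,0,0,-1.12,28.5,-2.8,0.4,-1,0,0,-1.12,28.5,-2.8,0.4,-1]'

```text
time: 0.9
tool_pos: [0.4532, -0.3851, 0.2004]
ee_rot: [-3.14, -0.001, 1.491]
wrist_force: [-0.6, -0.2, -0.5]
width: 0.0941
finger_force: 0.0
```

Call:
move_arm --deltas '[0,0,-0.296,0,0,0,-1,0,0,-0.296,0,0,0,-1,0,0,-0.296,0,0,0,-1,0,0,-0.296,0,0,0,-1,0,0,-0.296,0,0,0,-1]'

```text
time: 1.4
tool_pos: [0.452, -0.3864, 0.2012]
ee_rot: [-3.141, -0.0, 1.778]
wrist_force: [-0.1, 1.0, 1.8]
width: 0.0942
finger_force: 0.0
```

```bash
python3 - <<'E'
from h import *
delta([.452,-.386,.20],[np.pi,0,np.pi/2+.209])
s=snap("wrist");save(s,"w1");C=cloud(s);print(s["o"])
m=(C[...,2]>.04)&(C[...,2]<.055)
m=cv2.morphologyEx(m.astype(np.uint8),cv2.MORPH_OPEN,np.ones((5,5)))>0
n,l,st,ce=cv2.connectedComponentsWithStats(m.astype(np.uint8)); print(st)
for i in range(1,n):
    if st[i,4]>3000: print(i,np.median(C[l==i][:,2]),cv2.minAreaRect(C[l==i][:,:2].astype(np.float32)*1000))
E
```

```text
turn [-0.0003 -0.0004 -0.0021] shift cm [0.04 0.01 0.12] now [ 0.452  -0.3864  0.2012] [-3.1413 -0.0004  1.7777] F [-0.1138  1.0498  1.7703] w 0.09423251526867166 t 1.4
[ 0.4343 -0.3071  0.3802]
[[     0      0    640    400 247108]
 [   445      0    132     39    799]
 [   304     34     31    267   6706]
 [   518    238     40     39    459]
 [   635    296      5     12     52]
 [   181    378    112     22    876]]
2 0.045498843943131695 ((451.6009521484375, -386.7583312988281), (30.23137664794922, 298.9131774902344), 12.078911781311035)
```

View pics/w1.png

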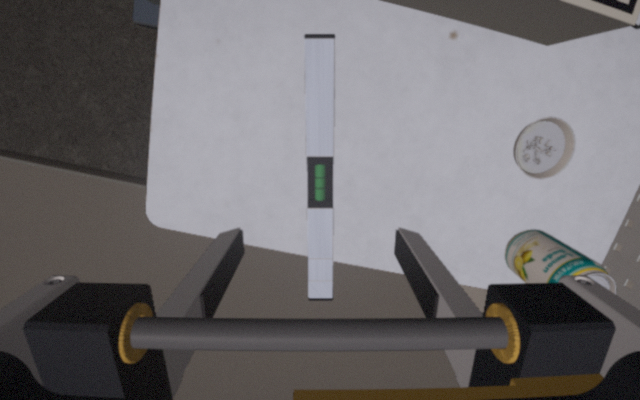

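The wrist view shows the level at px (305-335, 35-298), centred between the open fingers and in line with them. Its measured size of 30 x 299 mm and height of 46 mm match what was given.

Call:
move_arm --deltas '[0,0,-0.004,0,0,4,-1,0,0,-0.004,0,0,8,-1,0,0,-0.004,0,0,12,-1,0,0,-0.004,0,0,15,-1,0,0,-0.004,0,0,17,-1,0,0,-0.004,0,0,18.5,-1,0,0,-0.004,0,0,18.5,-1,0,0,-0.004,0,0,18.5,-1]'

```text
time: 2.25
tool_pos: [0.4525, -0.3869, 0.0173]
ee_rot: [3.141, 0.001, 1.783]
wrist_force: [0.1, 0.2, 0.2]
width: 0.0937
finger_force: 0.0
```

Call:
move_arm --deltas '[0,0,0,0,0,0,1,0,0,0,0,0,0,1,0,0,0,0,0,0,1,0,0,0,0,0,0,1,0,0,0,0,0,0,1,0,0,0,0,0,0,1,0,0,0,0,0,0,1,0,0,0,0,0,0,1]'

```text
time: 3.05
tool_pos: [0.452, -0.3864, 0.0164]
ee_rot: [-3.142, -0.0, 1.784]
wrist_force: [0.8, -0.1, 0.3]
width: 0.0335
finger_force: 0.0
```

Call:
move_arm --deltas '[0,0,0,0,0,0,1,0,0,0,0,0,0,1,0,0,0,0,0,0,1,0,0,0,0,0,0,1]'

```text
time: 3.45
tool_pos: [0.4522, -0.3864, 0.0165]
ee_rot: [3.141, 0.0, 1.784]
wrist_force: [1.1, 0.3, -1.5]
width: 0.0298
finger_force: 30.0
```

Call:
move_arm --deltas '[0,0,0,0,0,-1,1,0,0,0,0,0,-3,1,0,0,0,0,0,-6,1,0,0,0,0,0,-9,1,0,0,0,0,0,-12,1,0,0,0,0,0,-15,1,0,0,0,0,0,-18,1,0,0,0,0,0,-18,1]'

```text
time: 4.25
tool_pos: [0.4536, -0.3882, 0.2024]
ee_rot: [3.136, 0.009, 1.784]
wrist_force: [-0.1, -0.1, -2.1]
width: 0.0299
finger_force: 30.0
```

```bash
python3 - <<'E'
from h import *
s=np.load("top.npy",allow_pickle=True).item()
print(onplane(s,[(253,220),(378.8,220),(316,176),(316,263)],.11))
delta([.530,.01,.195],[np.pi,0,np.pi/2])
s=snap("wrist");C=cloud(s)
m=np.zeros((400,640),np.uint8); tz=robot.get_obs()["tool_pos"][2]; m[(abs(C[...,2]-(tz-.0165+.0455))<.012)&(s["depth"]>.05)]=1
n,l,st,ce=cv2.connectedComponentsWithStats(m)
for i in range(1,n):
    if st[i,4]>1500: print(st[i],np.median(C[l==i][:,2]),cv2.minAreaRect(C[l==i][:,:2].astype(np.float32)*1000))
E
```

```text
[[ 0.5259  0.1849  0.11  ]
 [ 0.5183 -0.1557  0.11  ]
 [ 0.6433  0.0115  0.11  ]
 [ 0.4064  0.0162  0.11  ]]
turn [0.006  0.0083 0.2129] shift cm [37.31 15.88  0.49] now [ 0.4536 -0.3882  0.2024] [3.1365 0.0089 1.7837] F [-0.0699 -0.0655 -2.0643] w 0.029850696087240915 t 4.25
[  265     0   108   319 20327] 0.23078722517549136 ((442.58612060546875, -343.78802490234375), (54.089698791503906, 159.92730712890625), 12.031188011169434)
[ 294  351   50   39 1881] 0.23215389912377718 ((467.1669921875, -458.72235107421875), (30.04399299621582, 32.32669448852539), 13.66703987121582)
```

Call:
move_arm --deltas '[0,0,0,1.5,0.6,0,1,0,0,0,4.5,1.9,0,1,0,0,0,8,3.4,0,1,0,0,0,11.5,4.9,0,1,0,0,0,15,6.4,0,1,0,0,0,18.5,7.9,0,1,0,0,0,22,9.4,0,1,0,0,0,25,10.6,0,1]'

```text
time: 5.1
tool_pos: [0.5012, -0.1161, 0.1933]
ee_rot: [-3.137, -0.004, 1.785]
wrist_force: [0.1, 0.5, -2.5]
width: 0.0301
finger_force: 30.0
```

Call:
move_arm --deltas '[0,0,0.05,3,1.3,0.1,1,0,0,0.1,6,2.6,0.2,1,0,0,0.15,9,3.9,0.3,1,0,0,0.2,11.5,4.9,0.4,1,0,0,0.213,12.5,5.3,0.5,1,0,0,0.213,12.5,5.3,0.5,1,0,0,0.213,12.5,5.3,0.5,1,0,0,0.213,12.5,5.3,0.5,1]'

```text
time: 5.9
tool_pos: [0.5274, 0.0133, 0.1904]
ee_rot: [-3.14, 0.0, 1.57]
wrist_force: [-0.3, -0.1, -2.7]
width: 0.0298
finger_force: 30.0
```

```bash
python3 - <<'E'
from h import *
delta([.530,.012,.195],[np.pi,0,np.pi/2])
s=snap("wrist");save(s,"w2");print(s["o"])
t=snap("top");C=cloud(t); save(t,"top2")
E
```

```text
turn [-0.002   0.0002 -0.0005] shift cm [-0.13  0.26 -0.46] now [0.5274 0.0133 0.1904] [-3.1395  0.0002  1.5703] F [-0.333  -0.0792 -2.6732] w 0.029792342236761946 t 5.9
[0.5269 0.0944 0.3693]
```

View pics/w2.png

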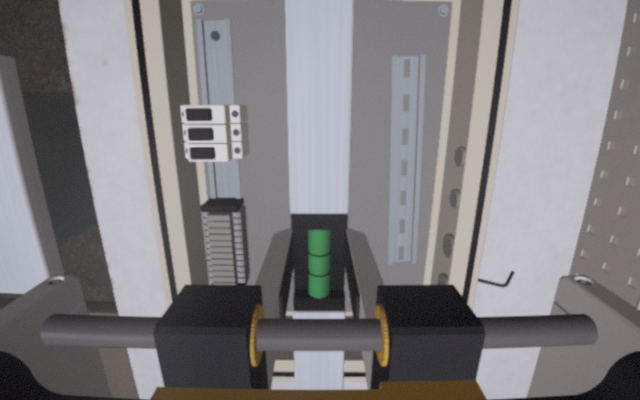

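The wrist view shows the level held at px (290-350, 0-310), clear between the terminals at (185-245) and the rail at (390-420, 55-262). It hides the studs.

Call:
move_arm --deltas '[0,0,0,0,0.3,2,1,0,0,0,0,0.3,5,1,0,0,0,0,0.3,8,1,0,0,0,0,0.3,11,1,0,0,0,0,0.3,13.5,1,0,0,0,0,0.3,15,1,0,0,0,0,0.3,15.8,1,0,0,0,0,0.3,15.8,1]'

```text
time: 6.8
tool_pos: [0.5304, 0.0132, 0.0324]
ee_rot: [-3.139, -0.0, 1.57]
wrist_force: [0.7, -0.4, -1.6]
width: 0.0297
finger_force: 30.0
```

Call:
move_arm --deltas '[0,0,0,0,0,0.1,1,0,0,0,0,0,0.2,1,0,0,0,0,0,0.3,1,0,0,0,0,0,0.3,1]'

```text
time: 7.2
tool_pos: [0.5316, 0.0136, 0.0311]
ee_rot: [3.14, 0.0, 1.571]
wrist_force: [0.5, -0.8, -3.4]
width: 0.0299
finger_force: 30.0
```

Call:
move_arm --deltas '[0,0,0,0,0,0.05,1,0,0,0,0,0,0.1,1,0,0,0,0,0,0.1,1]'

```text
time: 7.5
tool_pos: [0.5312, 0.0137, 0.0294]
ee_rot: [-3.142, 0.0, 1.571]
wrist_force: [0.6, 0.1, -1.9]
width: 0.0296
finger_force: 30.0
```

Call:
move_arm --deltas '[0,0,0,0,0,0.05,1,0,0,0,0,0,0.1,1,0,0,0,0,0,0.1,1]'

```text
time: 7.8
tool_pos: [0.5312, 0.0137, 0.0284]
ee_rot: [3.142, 0.0, 1.571]
wrist_force: [-0.3, -0.7, -3.4]
width: 0.03
finger_force: 30.0
```

Call:
move_arm --deltas '[0,0,0,0,-0.2,0,1,0,0,0,0,-0.4,0,1,0,0,0,0,-0.6,0,1,0,0,0,0,-0.8,0,1,0,0,0,0,-1.0,0,1,0,0,0,0,-1.0,0,1]'

```text
time: 8.4
tool_pos: [0.5209, 0.0137, 0.0285]
ee_rot: [-3.141, 0.0, 1.571]
wrist_force: [-0.2, -0.5, -3.0]
width: 0.0296
finger_force: 30.0
```

Call:
move_arm --deltas '[0,0,0,0,-0.1,0,1,0,0,0,0,-0.2,0,1,0,0,0,0,-0.2,0,1]'

```text
time: 8.7
tool_pos: [0.5194, 0.0136, 0.0286]
ee_rot: [3.141, 0.0, 1.571]
wrist_force: [1.0, -0.3, -2.5]
width: 0.0296
finger_force: 30.0
```

Call:
move_arm --deltas '[0,0,0,0,0,0.1,1,0,0,0,0,0,0.1,1]'

```text
time: 8.9
tool_pos: [0.5195, 0.0137, 0.0284]
ee_rot: [3.141, 0.0, 1.571]
wrist_force: [-1.2, -0.5, 3.7]
width: 0.0299
finger_force: 30.0
```

Call:
move_arm --deltas '[0,0,0,0,0,0.1,1,0,0,0,0,0,0.1,1]'

```text
time: 9.1
tool_pos: [0.5196, 0.0136, 0.0284]
ee_rot: [3.141, 0.0, 1.571]
wrist_force: [-3.1, 0.1, 8.2]
width: 0.0297
finger_force: 30.0
```

Call:
move_arm --deltas '[0,0,0,0,-0.1,0,1,0,0,0,0,-0.1,0,1]'

```text
time: 9.3
tool_pos: [0.5195, 0.0136, 0.0285]
ee_rot: [3.138, 0.0, 1.571]
wrist_force: [-1.0, -0.1, 6.5]
width: 0.0299
finger_force: 30.0
```

Call:
move_arm --deltas '[0,0,0,0,-0.1,0,1,0,0,0,0,-0.1,0,1]'

```text
time: 9.5
tool_pos: [0.5194, 0.0137, 0.0285]
ee_rot: [3.136, 0.0, 1.571]
wrist_force: [1.9, 1.0, 6.1]
width: 0.0299
finger_force: 30.0
```

Call:
move_arm --deltas '[0,0,0,0,-0.1,-0.1,1,0,0,0,0,-0.1,-0.1,1]'

```text
time: 9.7
tool_pos: [0.5192, 0.0136, 0.0286]
ee_rot: [3.134, 0.0, 1.57]
wrist_force: [4.5, 1.1, 1.1]
width: 0.0298
finger_force: 30.0
```

Call:
move_arm --deltas '[0,0,0,0,-0.1,0,1,0,0,0,0,-0.1,0,1]'

```text
time: 9.9
tool_pos: [0.5191, 0.0136, 0.0286]
ee_rot: [3.132, 0.0, 1.57]
wrist_force: [8.1, 0.5, -1.1]
width: 0.0298
finger_force: 30.0
```

Call:
move_arm --deltas '[0,0,0,0,-0.1,0,1,0,0,0,0,-0.1,0,1]'

```text
time: 10.1
tool_pos: [0.5191, 0.0136, 0.0286]
ee_rot: [3.13, 0.0, 1.57]
wrist_force: [10.6, 1.3, -4.0]
width: 0.0299
finger_force: 30.0
```

Call:
move_arm --deltas '[0,0,0,0,0.2,0,1,0,0,0,0,0.35,0,1,0,0,0,0,0.35,0,1]'

```text
time: 10.4
tool_pos: [0.5193, 0.0136, 0.0285]
ee_rot: [3.138, 0.0, 1.571]
wrist_force: [3.5, -0.4, 4.7]
width: 0.0296
finger_force: 30.0
```

Call:
move_arm --deltas '[0,0,0,0,0,0,0.2,0,0,0,0,0,0,0.2,0,0,0,0,0,0,0.1,0,0,0,0,0,0,0,0,0,0,0,0,0,0,0,0,0,0,0,0,0,0,0,0,0,0,0,0]'

```text
time: 11.1
tool_pos: [0.5176, 0.0137, 0.0274]
ee_rot: [-3.141, 0.0, 1.571]
wrist_force: [-0.9, 0.8, -0.2]
width: 0.047
finger_force: 0.0
```

```bash
python3 - <<'E'
from h import *
delta([.519,.0136,.0286],[np.pi,0,np.pi/2])
t=snap("top")
cv2.imwrite("pics/topd.png",cv2.resize(cv2.cvtColor(t["image"][155:280,235:400],cv2.COLOR_RGB2BGR),None,fx=4,fy=4,interpolation=cv2.INTER_CUBIC))
C=cloud(t);v,u=np.mgrid[0:400,0:640]
m=((u>245)&(u<390)&(v>170)&(v<270)&(C[...,2]>.05)&(C[...,2]<.068)&(C[...,0]>.47)&(C[...,0]<.56)).astype(np.uint8)
n,l,st,ce=cv2.connectedComponentsWithStats(m)
for i in range(1,n):
    if st[i,4]>50: print(st[i],cv2.minAreaRect(C[l==i][:,:2].astype(np.float32)*1000))
E
```

```text
turn [-0.0002  0.0001  0.    ] shift cm [-0.01  0.14 -0.12] now [0.5176 0.0137 0.0274] [-3.1414  0.0001  1.5708] F [-0.9046  0.7665 -0.1617] w 0.04704801409043613 t 11.1
[264 219  20  11 214] ((519.11328125, 134.91529846191406), (54.11863708496094, 29.48739242553711), 88.86487579345703)
[339 218  31  11 319] ((516.8399047851562, -91.71864318847656), (84.58882141113281, 29.46357536315918), 88.40615844726562)
```

View pics/topd.png

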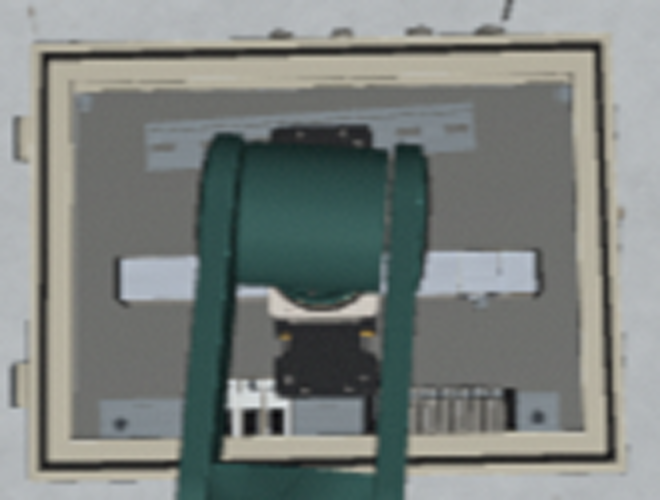

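The crop shows the level lying across the enclosure (px 115-540, 255-300) with the right stud touching it at (481,300). The left stud is hidden, so I will push low at mid-length to seat both.

Call:
move_arm --deltas '[0,0,0,0,0,0.4,0,0,0,0,0,0,0.8,0,0,0,0,0,-0.3,0.8,0,0,0,0,0,-0.5,0.8,0,0,0,0,0,-0.6,0.8,0,0,0,0,0,-0.7,0.8,0,0,0,0,0,-0.75,0.8,0]'

```text
time: 11.85
tool_pos: [0.5107, 0.0137, 0.0197]
ee_rot: [3.14, 0.0, 1.571]
wrist_force: [1.9, -0.1, -1.4]
width: 0.0473
finger_force: 1.0
```

Call:
move_arm --deltas '[0,0,0,0,-0.1,0,0,0,0,0,0,-0.2,0,0,0,0,0,0,-0.2,0,0]'

```text
time: 12.15
tool_pos: [0.5107, 0.0137, 0.0199]
ee_rot: [3.136, 0.0, 1.571]
wrist_force: [6.9, 1.3, -4.0]
width: 0.047
finger_force: 3.4
```

Call:
move_arm --deltas '[0,0,0,0,-0.1,0,0,0,0,0,0,-0.2,0,0,0,0,0,0,-0.2,0,0]'

```text
time: 12.45
tool_pos: [0.5108, 0.0137, 0.0203]
ee_rot: [3.131, -0.0, 1.571]
wrist_force: [11.3, 0.8, -6.9]
width: 0.0471
finger_force: 5.5
```

Call:
move_arm --deltas '[0,0,0,0,-0.1,0,0,0,0,0,0,-0.2,0,0,0,0,0,0,-0.2,0,0]'

```text
time: 12.75
tool_pos: [0.5109, 0.0136, 0.0208]
ee_rot: [3.126, -0.0, 1.57]
wrist_force: [15.9, 0.7, -10.6]
width: 0.0472
finger_force: 7.6
```

Call:
move_arm --deltas '[0,0,0,0,0.4,0,0,0,0,0,0,0.8,0,0,0,0,0,0,1.3,0,0,0,0,0,0,1.4,0,0,0,0,0,0,1.4,-1,0,0,0,0,0,1.4,-3,0,0,0,0,0,1.4,-6,0,0,0,0,0,1.4,-10,0]'

```text
time: 13.55
tool_pos: [0.5164, 0.0138, 0.1192]
ee_rot: [-3.137, -0.0, 1.571]
wrist_force: [1.2, 0.3, -0.2]
width: 0.0468
finger_force: 0.0
```

Call:
move_arm --deltas '[0,0,0.15,0,0,-5,0,0,0,0.3,0,0,-10,0,0,0,0.45,0,0,-15,0,0,0,0.6,0,0,-18,0,0,0,0.75,0,0,-18,0,0,0,0.9,0,0,-18,0,0,0,1.05,0,0,-18,0,0,0,1.2,0,0,-18,0]'

```text
time: 14.35
tool_pos: [0.5177, 0.0137, 0.3003]
ee_rot: [3.141, -0.0, 0.365]
wrist_force: [0.4, -0.1, -0.8]
width: 0.0466
finger_force: 0.0
```

Call:
move_arm --deltas '[0,0,0.15,0,0,0,0,0,0,0.3,0,0,0,0,0,0,0.371,0,0,0,0,0,0,0.371,0,0,0,0,0,0,0.371,0,0,0,0]'

```text
time: 14.85
tool_pos: [0.5179, 0.0137, 0.2999]
ee_rot: [3.141, -0.0, 0.001]
wrist_force: [0.3, -0.4, 0.5]
width: 0.0471
finger_force: 0.0
```

```bash
python3 - <<'E'
from h import *
delta([.60,.01,.30],[np.pi,0,0])
s=snap("wrist");save(s,"w3");print(s["o"]);np.save("w3.npy",s,allow_pickle=True)
E
```

```text
turn [ 0.0001 -0.0002  0.0013] shift cm [ 8.21  0.38 -0.01] now [0.5179 0.0137 0.2999] [ 3.1415 -0.0002  0.0013] F [ 0.294  -0.3623  0.4839] w 0.047081290667511266 t 14.85
[0.5984 0.0134 0.4789]
```

View pics/w3.png

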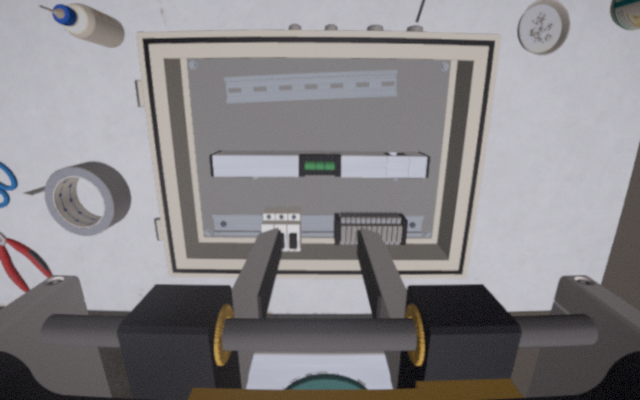

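The wrist view shows the level upright at px (210-428, 152-177) and the rail at (225-397, 70-104), tilted slightly. The far flange's inner edge is at row 57, and tape, bottle and dish have not moved.

```bash
python3 - <<'E'
from h import *
s=np.load("w3.npy",allow_pickle=True).item();C=cloud(s);v,u=np.mgrid[0:400,0:640]
m=(u>205)&(u<435)&(v>145)&(v<182)&(abs(C[...,2]-.058)<.008)
print("level",np.median(C[m][:,2]),cv2.minAreaRect(C[m][:,:2].astype(np.float32)*1000))
g=cv2.cvtColor(s["image"],cv2.COLOR_RGB2GRAY).astype(float)
def edge(col,r0,r1,sign):  # strongest vertical step
    c=cv2.GaussianBlur(g,(5,3),0)[:,col]; d=sign*(c[2:]-c[:-2])/2; i=np.argmax(d[r0-1:r1])+r0-1
    a,b,e=d[i-1:i+2]; return i+1+.5*(a-e)/(a-2*b+e)
def line(cols,r0,r1,sign,z,n):
    P=onplane(s,[(c,edge(c,*(r(c) for r in (r0,r1)),sign)) for c in cols],z)
    k=np.polyfit(P[:,1],P[:,0],1);res=P[:,0]-np.polyval(k,P[:,1]);ok=abs(res)<.002
    k=np.polyfit(P[ok,1],P[ok,0],1);print(n,"x at y=0.013: %.4f slope %.4f"%(np.polyval(k,.013),k[0]),ok.sum(),len(cols),"x@+-.06",np.polyval(k,[.073,-.047]))
cols=[c for c in range(218,292,4)]+[c for c in range(346,384,4)]+list(range(410,424,4))
line(cols,lambda c:146,lambda c:158,1,.058,"level far")
line(cols,lambda c:170,lambda c:184,-1,.058,"level near")
cr=range(235,390,4)
line(cr,lambda c:int(77-(c-225)*7/171)-5,lambda c:int(77-(c-225)*7/171)+5,1,.0195,"rail far")
line(cr,lambda c:int(104-(c-225)*8/171)-5,lambda c:int(104-(c-225)*8/171)+5,-1,.0195,"rail near")
line(range(200,440,6),lambda c:50,lambda c:63,-1,.109,"flange")
print(onplane(s,[(225,90),(397,83)],.0195))
m=(u>225)&(u<395)&(v>72)&(v<100); print("rail z",np.percentile(C[m][:,2],[10,50,90]), "plate z",np.median(C[112:140,230:400,2]))
E
```

```text
level 0.05767895041311877 ((518.158447265625, 12.806686401367188), (300.376220703125, 30.138402938842773), 89.67452239990234)
level far x at y=0.013: 0.5332 slope 0.0044 33 33 x@+-.06 [0.5335 0.533 ]
level near x at y=0.013: 0.5035 slope 0.0056 33 33 x@+-.06 [0.5038 0.5031]
rail far x at y=0.013: 0.6419 slope -0.0405 39 39 x@+-.06 [0.6395 0.6443]
rail near x at y=0.013: 0.6066 slope -0.0404 39 39 x@+-.06 [0.6042 0.609 ]
flange x at y=0.013: 0.6493 slope 0.0051 40 40 x@+-.06 [0.6496 0.649 ]
[[ 0.619   0.1448  0.0195]
 [ 0.6283 -0.0948  0.0195]]
rail z [0.0114 0.013  0.0194] plate z 0.011768999262705276
```

```bash
python3 - <<'E'
from h import *
delta([.57,.022,.176],[np.pi,-np.pi/6,.04])
E
```

```text
turn [ 0.0103  0.5233 -0.0379] shift cm [ 5.2  -0.82 12.39] now [0.518  0.0137 0.2998] [ 3.1415 -0.0002  0.0012] F [-0.0949 -0.161   0.7245] w 0.04716805344058239 t 14.9
```

Call:
move_arm --deltas '[0.003,0.13,-0.01,1.3,-0.2,3,-1,0.005,0.26,-0.02,2.6,-0.4,6,-1,0.008,0.39,-0.03,3.9,-0.6,9,-1,0.01,0.523,-0.038,5.2,-0.8,12,-1,0.01,0.523,-0.038,5.2,-0.8,12.4,-1,0.01,0.523,-0.038,5.2,-0.8,12.4,-1,0.01,0.523,-0.038,5.2,-0.8,12.4,-1,0.01,0.523,-0.038,5.2,-0.8,12.4,-1]'

```text
time: 15.7
tool_pos: [0.575, 0.0212, 0.1836]
ee_rot: [3.139, -0.534, 0.04]
wrist_force: [0.1, -0.4, 0.6]
width: 0.0942
finger_force: 0.0
```

```bash
python3 - <<'E'
from h import *
delta([.660,.022,.020],[np.pi,-np.pi/6,.04])
print(robot.get_obs()["joint_positions"])
s=snap("wrist");save(s,"w4")
E
```

```text
turn [ 0.0023 -0.0102 -0.0001] shift cm [-1.01  0.22 18.41] now [0.575  0.0212 0.1836] [ 3.1393 -0.5338  0.0399] F [ 0.0693 -0.3535  0.5822] w 0.09423833602124138 t 15.7
[-0.1056 -0.239   1.8151  0.0832  1.0376  1.4029]
```

View pics/w4.png

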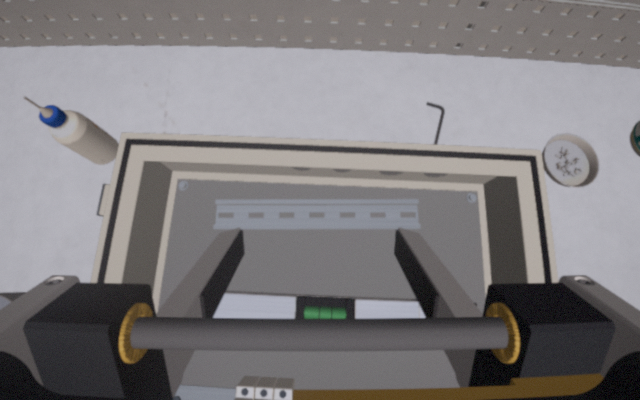

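The wrist view shows the rail level in the frame at px (215-418, 200-228). The finger tips are at (230,232) and (408,232), spread well within the rail's length.

```bash
python3 - <<'E'
from h import *
delta([.660,.022,.020],[np.pi,-np.pi/6,.04])
E
```

```text
turn [ 0.0021 -0.0087 -0.0002] shift cm [-0.88  0.23 18.35] now [0.5745 0.0212 0.1826] [ 3.1396 -0.5323  0.0397] F [0.6864 0.212  0.1471] w 0.09405989224913523 t 15.75
```

Call:
move_arm --deltas '[0,0,0,0,0.1,3,-1,0,0,0,0,0.1,6,-1,0,0,0,0,0.1,9,-1,0,0,0,0,0.1,11.5,-1,0,0,0,0,0.1,13,-1,0,0,0,0,0.1,13,-1,0,0,0,0,0.1,13,-1,0,0,0,0,0.1,13,-1]'

```text
time: 16.55
tool_pos: [0.6369, 0.023, 0.0657]
ee_rot: [3.141, -0.527, 0.039]
wrist_force: [-0.3, -0.1, -0.2]
width: 0.0939
finger_force: 0.0
```

```bash
python3 - <<'E'
from h import *
delta([.660,.022,.020],[np.pi,-np.pi/6,.04])
s=snap("wrist");save(s,"w5")
E
```

```text
turn [ 0.0013 -0.0034 -0.0007] shift cm [-0.31  0.19  5.11] now [0.6369 0.023  0.0657] [ 3.1407 -0.527   0.0392] F [-0.2669 -0.1072 -0.1783] w 0.09393335608025971 t 16.55
```

View pics/w5.png

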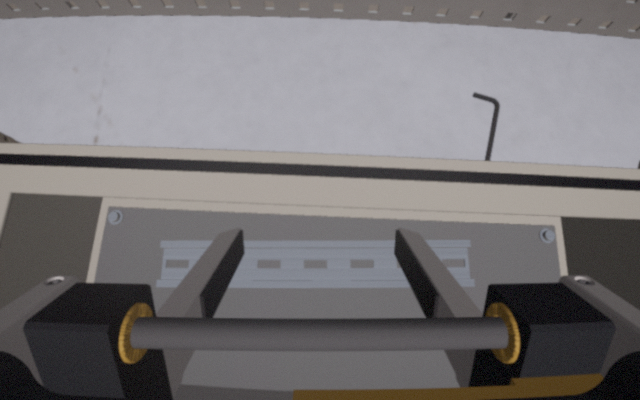

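The view shows the tips over the rail's far edge (px 230,232 and 408,232; rail rows 240-288) and well inside the flange edge at rows 200-220. I continue along the tool axis.

Call:
move_arm --deltas '[0,0,0,0,0.1,1.5,-1,0,0,0,0,0.1,3,-1,0,0,0,0,0.1,4,-1,0,0,0,0,0.1,4.5,-1,0,0,0,0,0.1,4.5,-1,0,0,0,0,0.1,4.5,-1]'

```text
time: 17.2
tool_pos: [0.6579, 0.023, 0.0245]
ee_rot: [3.141, -0.524, 0.039]
wrist_force: [-0.5, -0.0, -0.1]
width: 0.0938
finger_force: 0.0
```

Call:
move_arm --deltas '[0,0,0,0,0,0.3,-1,0,0,0,0,0,0.5,-1,0,0,0,0,0,0.5,-1,0,0,0,0,0,0.5,-1]'

```text
time: 17.6
tool_pos: [0.6601, 0.0231, 0.0195]
ee_rot: [3.141, -0.523, 0.039]
wrist_force: [0.1, 0.3, -0.5]
width: 0.0941
finger_force: 0.0
```

Call:
move_arm --deltas '[0,0,0,-0.05,0,0.09,-1,0,0,0,-0.1,0,0.17,-1,0,0,0,-0.1,0,0.17,-1]'

```text
time: 17.9
tool_pos: [0.66, 0.0231, 0.0173]
ee_rot: [3.141, -0.523, 0.039]
wrist_force: [0.5, -0.3, 0.6]
width: 0.0938
finger_force: 0.0
```

Call:
move_arm --deltas '[0,0,0,-0.05,0,0.09,-1,0,0,0,-0.05,0,0.09,-1]'

```text
time: 18.1
tool_pos: [0.6603, 0.0231, 0.0167]
ee_rot: [3.141, -0.523, 0.039]
wrist_force: [-0.7, -0.0, 0.6]
width: 0.0942
finger_force: 0.3
```

Call:
move_arm --deltas '[0,0,0,-0.05,0,0.09,-1,0,0,0,-0.05,0,0.09,-1]'

```text
time: 18.3
tool_pos: [0.6605, 0.0231, 0.0162]
ee_rot: [3.141, -0.524, 0.039]
wrist_force: [-2.1, 0.2, 4.3]
width: 0.0939
finger_force: 1.9
```

Call:
move_arm --deltas '[0,0,0,0.06,0,-0.1,-1,0,0,0,-0.2,-0.01,-0.25,-1,0,0,0,-0.46,-0.02,-0.4,-1,0,0,0,-0.63,-0.03,-0.5,-1,0,0,0,-0.8,-0.04,-0.6,-1,0,0,0,-0.98,-0.05,-0.7,-1,0,0,0,-1.15,-0.06,-0.8,-1,0,0,0,-1.15,-0.06,-0.8,-1]'

```text
time: 19.1
tool_pos: [0.6459, 0.0232, 0.0166]
ee_rot: [3.141, -0.523, 0.039]
wrist_force: [0.0, 0.3, 1.1]
width: 0.0941
finger_force: 0.4
```

```bash
cat > rl.py <<'E'
from h import *
def rail(tag,x0,x1):
    t=snap("top");g=t["image"].astype(int);C=cloud(t)
    cv2.imwrite(f"pics/{tag}.png",cv2.resize(cv2.cvtColor(t["image"][155:280,235:400],cv2.COLOR_RGB2BGR),None,fx=4,fy=4,interpolation=cv2.INTER_CUBIC))
E
python3 - <<'E'
from h import *
delta([.60,.023,.0175],[np.pi,-np.pi/6,.039])
E
```

```text
turn [ 0.0004  0.0008 -0.0002] shift cm [-3.93 -0.16 -2.36] now [0.6459 0.0232 0.0166] [ 3.1413 -0.5228  0.0388] F [0.0471 0.3424 1.0841] w 0.09408636419117984 t 19.1
```

Call:
move_arm --deltas '[0,0,0,-0.29,-0.01,-0.24,-1,0,0,0,-0.6,-0.03,-0.43,-1,0,0,0,-0.95,-0.05,-0.63,-1,0,0,0,-1.3,-0.06,-0.83,-1,0,0,0,-1.65,-0.08,-1.03,-1,0,0,0,-2,-0.1,-1.23,-1,0,0,0,-2.2,-0.11,-1.36,-1,0,0,0,-2.2,-0.11,-1.36,-1]'

```text
time: 19.9
tool_pos: [0.6199, 0.0233, 0.0174]
ee_rot: [3.141, -0.523, 0.039]
wrist_force: [-1.4, -0.6, 0.5]
width: 0.0937
finger_force: 0.0
```

```bash
python3 - <<'E'
from h import *
delta([.60,.023,.0175],[np.pi,-np.pi/6,-.005])
s=snap("wrist");save(s,"w6");np.save("w6.npy",s,allow_pickle=True)
E
```

```text
turn [-0.0216  0.0009  0.038 ] shift cm [-1.72 -0.05 -1.  ] now [0.6199 0.0233 0.0174] [ 3.1413 -0.5227  0.0388] F [-1.3665 -0.6074  0.4951] w 0.09373991770328537 t 19.9
```

View pics/w6.png

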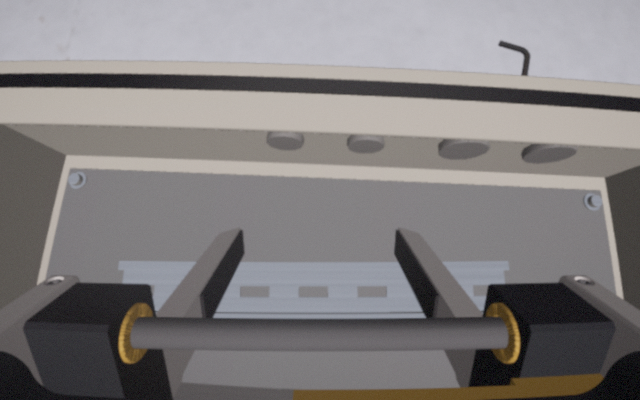

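The rail's far edge at row 262 (px 120-508) is parallel to the tool and the fingers are behind it. I check that it has moved with them.

```bash
python3 - <<'E'
from h import *
s=np.load("w6.npy",allow_pickle=True).item();print(onplane(s,[(122,262),(320,262),(506,262)],.0195))
E
```

```text
[[ 0.6009  0.1436  0.0195]
 [ 0.6064  0.0218  0.0195]
 [ 0.61   -0.0924  0.0195]]
```

Call:
move_arm --deltas '[-0.003,0,0.005,-0.3,-0.01,-0.17,-1,-0.006,0,0.01,-0.65,-0.03,-0.38,-1,-0.009,0,0.016,-1,-0.05,-0.58,-1,-0.012,0,0.021,-1.35,-0.06,-0.78,-1,-0.015,0,0.027,-1.7,-0.08,-0.98,-1,-0.018,0,0.032,-2.05,-0.09,-1.18,-1,-0.022,0,0.038,-2.4,-0.11,-1.38,-1,-0.022,0,0.038,-2.6,-0.12,-1.5,-1]'

```text
time: 20.75
tool_pos: [0.59, 0.0234, 0.0176]
ee_rot: [3.141, -0.523, -0.005]
wrist_force: [0.4, 0.3, -0.0]
width: 0.0938
finger_force: 0.4
```

```bash
python3 - <<'E'
from h import *
delta([.5815,.0235,.0175],[np.pi,-np.pi/6,-.005])
E
```

```text
turn [ 0.0005  0.0002 -0.0001] shift cm [-0.74 -0.   -0.41] now [0.59   0.0234 0.0176] [ 3.1412 -0.5234 -0.0051] F [ 0.3886  0.2795 -0.0464] w 0.09383697738406717 t 20.75
```

Call:
move_arm --deltas '[0,0,0,-0.17,0,-0.1,-1,0,0,0,-0.35,0,-0.2,-1,0,0,0,-0.52,0,-0.3,-1,0,0,0,-0.6,0,-0.35,-1,0,0,0,-0.6,0,-0.35,-1]'

```text
time: 21.25
tool_pos: [0.5832, 0.0233, 0.0175]
ee_rot: [3.141, -0.523, -0.005]
wrist_force: [0.7, -0.8, 0.5]
width: 0.094
finger_force: 0.4
```

Call:
move_arm --deltas '[0,0,0,-0.09,0,-0.05,-1,0,0,0,-0.17,0,-0.1,-1,0,0,0,-0.17,0,-0.1,-1]'

```text
time: 21.55
tool_pos: [0.5813, 0.0233, 0.0176]
ee_rot: [3.141, -0.523, -0.005]
wrist_force: [0.6, 1.0, 0.9]
width: 0.0942
finger_force: 0.5
```

Call:
move_arm --deltas '[0,0,0,-0.09,0,-0.05,-1,0,0,0,-0.17,0,-0.1,-1,0,0,0,-0.17,0,-0.1,-1]'

```text
time: 21.85
tool_pos: [0.5808, 0.0233, 0.0188]
ee_rot: [3.141, -0.527, -0.005]
wrist_force: [4.9, 0.2, -0.1]
width: 0.094
finger_force: 2.0
```

Call:
move_arm --deltas '[0,0,0,-0.07,0,0.02,-1,0,0,0,-0.14,0,0.04,-1,0,0,0,-0.14,0,0.04,-1]'

```text
time: 22.15
tool_pos: [0.5807, 0.0233, 0.0186]
ee_rot: [3.141, -0.529, -0.005]
wrist_force: [7.6, 0.4, -1.1]
width: 0.0939
finger_force: 2.8
```

Call:
move_arm --deltas '[0,0,0,-0.07,0,0.02,-1,0,0,0,-0.14,0,0.04,-1,0,0,0,-0.14,0,0.04,-1]'

```text
time: 22.45
tool_pos: [0.5807, 0.0233, 0.0184]
ee_rot: [3.141, -0.531, -0.005]
wrist_force: [7.6, 0.7, 0.1]
width: 0.0939
finger_force: 3.5
```

```bash
python3 - <<'E'
from h import *
delta([.5815,.0235,.0175],[np.pi,-np.pi/6,-.005])
s=snap("wrist");save(s,"w7");np.save("w7.npy",s,allow_pickle=True)
E
```

```text
turn [ 0.0006 -0.0076 -0.0003] shift cm [ 0.03 -0.02  0.12] now [0.5807 0.0233 0.0184] [ 3.1411 -0.5312 -0.0054] F [7.5529 0.6634 0.0832] w 0.09392913023836623 t 22.45
```

View pics/w7.png

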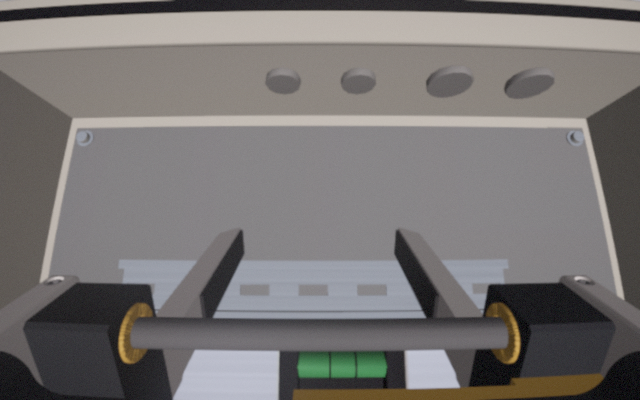

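The rail's far edge is still parallel to the tool at row 262, and the level's vial shows just beyond the rail. Back off and lift for a check.

Call:
move_arm --deltas '[0,0,0,0.2,0,0.1,-1,0,0,0,0.4,0,0.22,-1,0,0,0,0.7,0,0.4,-1,0,0,0,1.2,0,0.7,-1,0,0,0,1.8,0,1,-1,0,0,0,2.2,0,1.2,-1,0,0,0,2.7,0,0.3,-1,0,0,0,4.2,0,-2.3,-1]'

```text
time: 23.3
tool_pos: [0.5978, 0.0236, 0.0511]
ee_rot: [-3.141, -0.511, -0.005]
wrist_force: [0.2, 1.0, -0.3]
width: 0.0941
finger_force: 0.0
```

Call:
move_arm --deltas '[0,0,0,2,0,-3.5,-1,0,0,0,4,0,-7,-1,0,0,0,6,0,-10.5,-1,0,-0.13,0,7.5,0,-13,-1,0,-0.26,0,7.5,0,-15,-1,0,-0.39,0,7.5,0,-17,-1,0,-0.523,0,7.5,0,-19,-1,0,-0.523,0,7.5,0,-21,-1]'

```text
time: 24.1
tool_pos: [0.5635, 0.0232, 0.2718]
ee_rot: [3.142, 0.011, -0.006]
wrist_force: [-0.3, 0.1, -0.6]
width: 0.094
finger_force: 0.0
```

Call:
move_arm --deltas '[0,0,0,-2,0,-2,-1,0,0,0,-4,0,-4,-1,0,0,0,-6,0,-6,-1,0,0,0,-6,0,-6,-1,0,0,0,-6,0,-6,-1,0,0,0,-6,0,-6,-1]'

```text
time: 24.7
tool_pos: [0.5022, 0.0239, 0.3338]
ee_rot: [3.141, 0.003, -0.005]
wrist_force: [0.4, 0.9, -0.0]
width: 0.094
finger_force: 0.0
```

```bash
python3 - <<'E'
from h import *
delta([.518,.0137,.30],[np.pi,0,0])
s=snap("wrist");save(s,"w8");print(s["o"]);np.save("w8.npy",s,allow_pickle=True)
cv2.imwrite("pics/w8c.png",cv2.resize(cv2.cvtColor(s["image"],cv2.COLOR_RGB2BGR)[40:290,130:510],None,fx=2,fy=2))
E
```

```text
turn [ 0.0002  0.0033 -0.0053] shift cm [1.6  1.01 3.37] now [0.5022 0.0239 0.3338] [ 3.1414  0.0033 -0.0053] F [ 0.4355  0.9202 -0.0478] w 0.09402025953750708 t 24.7
[0.5834 0.023  0.5124]
```

View pics/w8c.png

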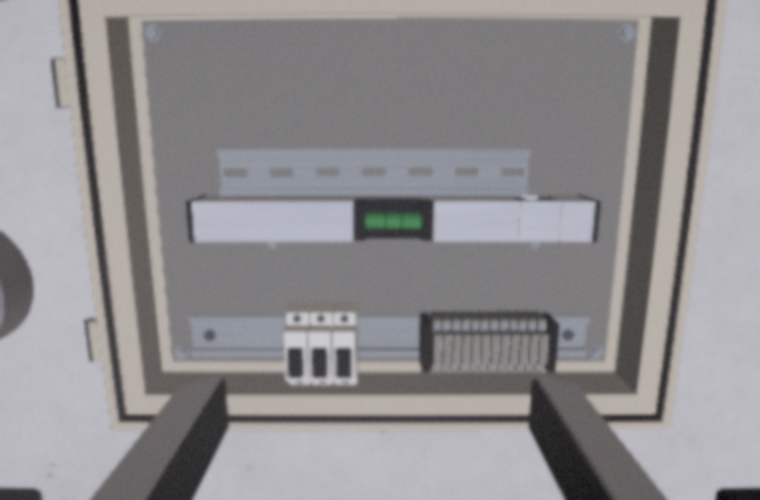

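The crop shows both stud tops at the level's near flank, px (272,245) and (535,245). The rail lies along the far flank, its far edge at row 150. A numeric check follows.

```bash
python3 - <<'E'
from h import *
s=np.load("w8.npy",allow_pickle=True).item();C=cloud(s)
g=cv2.GaussianBlur(cv2.cvtColor(s["image"],cv2.COLOR_RGB2GRAY).astype(np.float32),(5,3),0)
def line(cols,r0,r1,sign,z,n):
    px=[]
    for c in cols:
        d=sign*(g[2:,c]-g[:-2,c]);i=np.argmax(d[r0-1:r1])+r0-1;a,b,e=d[i-1:i+2];px.append((c,i+1+.5*(a-e)/(a-2*b+e)))
    P=onplane(s,px,z);k=np.polyfit(P[:,1],P[:,0],1);ok=abs(P[:,0]-np.polyval(k,P[:,1]))<.0015;k=np.polyfit(P[ok,1],P[ok,0],1)
    print(n,"x@y=.013 %.4f slope %.4f"%(np.polyval(k,.013),k[0]),ok.sum(),len(cols))
cl=list(range(232,302,4))+list(range(350,385,4))
line(range(245,390,4),111,119,1,.0195,"rail far")
line(cl,136,144,1,.058,"level far")
line(cl,157,164,-1,.058,"level near")
print("studs",onplane(s,[(266,162.5),(397.5,162.5)],.042), "level z",np.median(C[145:155,235:300,2]))
a=snap("top");b=np.load("top.npy",allow_pickle=True).item()
d=abs(a["image"].astype(int)-b["image"]).sum(2)
print("diff tape,bottle,dish",[np.percentile(d[r],99) for r in (np.s_[222:270,165:218],np.s_[150:175,203:225],np.s_[145:172,406:436])])
E
```

```text
rail far x@y=.013 0.5681 slope 0.0059 37 37
level far x@y=.013 0.5328 slope 0.0057 27 27
level near x@y=.013 0.5035 slope 0.0055 27 27
studs [[ 0.4981  0.1037  0.042 ]
 [ 0.497  -0.0955  0.042 ]] level z 0.057923223354401615
diff tape,bottle,dish [np.float64(37.0), np.float64(37.50999999999999), np.float64(36.0)]
```

```bash
python3 -c "
from bench import robot
print(robot.close_job())"
```

```text
the job is handed in; nothing more can be done
None
```

The job is handed in at about 25 s of the 72 s. The level stands on its narrow edge, pressed against both studs, and the rail lies flat, parallel and tight against its far flank within measuring error (about 0.3 mm); the tape, bottle and dish were not moved.

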